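# Sweep drilling discs through the fence gap into the slot

## Robot

A 7-joint arm with a two-finger parallel gripper is mounted at the origin on the work surface. World frame = base frame: x ahead of the robot, y to its left, z up, the work surface at z = 0. Lengths are in mm, angles in rad, forces in N, time in s.
With the tool pointing down it reaches from about 350 to 900 mm from the base axis. Payload 19.9 kg.
Tool frame: the origin (TCP) lies on the centre line of the jaws, within the pads' length; the fingertips stand 17 mm ahead of it and the grasp point (between the pads) lies 2 mm behind it; z points along the fingers, y is the line along which they close (so a half turn about z gives the same grasp; the last joint's range is limited). The gripper opens to 85 mm and grips with 20 to 120 N. Pads are 22 mm wide; open, the fingers measure 114 mm over their backs; the gripper's body (76 mm by 85 mm) begins 54 mm behind the grasp point. The pads swing forward as they close: fully open they stand 13 mm farther back than shut.
Start: joints at [-1.29, 0.417, -0.01, 1.614, 0.005, 1.111, -0.053], TCP at [197.661, 592.903, 248.26] pointing down, gripper open.
Joint ranges: [-2.81, 2.81], [-0.39, 2.02], [-1.27, 1.25], [0.06, 2.57], [-1.19, 4.33], [0.19, 2], [-2.82, 2.82]. Speed limits (rad/s): [1.89, 1.89, 2.39, 2.39, 3.01, 3.01, 3.01].

## Interface

Orientations are given as a 3x3 rotation matrix whose columns are the frame's x, y, z axes.
In Python, from rig import r gives the robot as it stands.
- The arm moves only by the shell command python3 -m crank 'ROWS' [FORCE]. ROWS is JSON, a list of rows, each a list of 7 numbers: the opening, from 0 (shut) to 1 (fully open), then the shift along the tool's x, y, z scaled (see below), then the turn, a rotation vector about the tool's x, y, z scaled (see below). A call has 1 to 20 rows; each row shifts and turns the commanded pose from where the row before left it, along the tool's axes as they then stand; what a row does not reach is not made up. The controller multiplies each number of a shift by 0.02 m and each number of a turn by 4 degrees. A row lasts 1/8 s, in which the tool goes at most 62.5 mm and 10.7 degrees, less where a joint would pass 70% of its speed; a pose out of reach is approached as far as the arm can. A call with a number of a shift or a turn outside -1 to 1 is refused whole. A call with a gripper value outside its range is refused whole. The fingers move at their own pace and stop on an object; FORCE is the grip in N (left out, the last holds). Time passes only in rows, so rows that do not move let the fingers close. It gives the time, the measured TCP pose, the force, the opening and the grip force at its end, in the units of the state.
- r.sense(): the state, without advancing time (a new reading comes with each control period).
- r.capture(name): name is "scene" or "top"; returns the picture (480x640x3 uint8, red, green, blue); there is no depth.
- r.calibration(name): a dict with "fovy" (degrees; the focal length in pixels is half the picture's height over the tangent of half this angle, whatever the lens; pixels are square), "cx", "cy" (the principal point, pixels), "dist" ([k1, k2, p1, p2, k3] as OpenCV has them; the pictures are not rectified), "cam_to_world" (4x4, takes a point from camera to world coordinates). Camera axes: x right, y up, looking along -z (the intrinsics and any distortion apply to the point x, -y, -z); pixel columns grow to the right and rows downward; lengths in mm; the calibration is good to about 2 mm. A picture is of the moment at which its call begins. calibration takes no time and is no camera call.
- r.hand_in(): hands the job in; it is judged then, once.
The state is a dict: "t": time; "joint_pos": joint angles; "qvel": joint speeds; "joint_torque": joint torques, N m; "eef_pos": TCP position; "ee_rot": TCP orientation; "force": force on the tool from outside, world axes, zero at the start; "ft_torque": the same for the moment, N m; "opening": finger opening in mm; "gripper_force": force on a finger pad.
Only numpy, scipy, OpenCV 4.12 (cv2) and the standard library are available. Lean on these libraries where they do the work, as an engineer would, in place of code of your own. Each camera call takes 0.05 s, during which the arm holds its last target. There are 200 camera calls.

## Task

With the fingertips, sweep the three loose black discs across the white tray, through the gap in its fence and into the slot behind, one at a time: let each disc drop into the slot before the next is brought to the gap. Keep the discs down on the tray, do not pick them up, and leave the drill bit, the locking nut, the label roll and the card stack where they stand.

Things in the scene. Friction and masses are not known exactly. Their poses are not given: they have to be found in the camera images.
- tray: Fixed white tray; flat bed 55 mm above the table, 330 mm wide. Origin: at table height straight below the middle of the fence's gap; x points through the gap from bed to slot (roughly away from the robot), y left along the fence, z up. Bed from x = -200 mm (open edge, no rim) to the fence; side rims 6 mm thick, 12 mm high at y = +-162 mm.
- gap (a point): Middle of the gap in the fence, at bed height; axes as the tray's. The fence is a straight aluminium strip along the tray's y, 6 mm thick (x = -3 to 3 mm), 14 mm high, rounded ends; the gap is 48 mm wide (y = -24 to 24 mm), without sill.
- slot (a point): Middle of the open slot directly behind the fence, at bed height (tray x = 33 mm, y = 0); axes as the tray's. The slot is 60 mm along x, 68 mm along y, its floor 50 mm below the bed; a disc whose centre is pushed past the slot's near edge (tray x = 3 mm) tips in. A wall 8 mm thick, 14 mm above the bed, stands behind it.
- disc_a: Loose drilling disc (cutting pad of a paper drill): plain black plastic disc, 32 mm diameter, 10 mm thick, about 20 g, lying flat on the tray's bed; three alike. Origin: centre of its underside; z is its axis. It slides freely when pushed at the side.
- disc_b: Loose drilling disc (cutting pad of a paper drill): plain black plastic disc, 32 mm diameter, 10 mm thick, about 20 g, lying flat on the tray's bed; three alike. Origin: centre of its underside; z is its axis. It slides freely when pushed at the side.
- disc_c: Loose drilling disc (cutting pad of a paper drill): plain black plastic disc, 32 mm diameter, 10 mm thick, about 20 g, lying flat on the tray's bed; three alike. Origin: centre of its underside; z is its axis. It slides freely when pushed at the side.
- drill_bit: Bystander: hollow steel paper-drill bit standing on the tray's bed near one side, close to the fence; foot 24 mm diameter and 16 mm high, shank 12 mm diameter, 45 mm high in all, 70 g. Origin: centre of its underside.
- lock_nut: Bystander: round steel locking nut (a ring, 30 mm outer and 16 mm inner diameter, 20 mm high, 70 g) lying on the bed near the other side, close to the fence. Origin: centre of its underside.
- label_roll: Bystander: roll of paper labels standing on end on the table to the left of the tray, 80 mm diameter, 60 mm high, 300 g. Origin: centre of its underside.
- card_stack: Bystander: banded stack of cards on the table to the right of the tray, 90 x 55 x 50 mm high, 400 g. Origin: centre of its underside.

How it is judged:
By the outcome, as a careful person would: the job done as asked, in the order asked, and still so for the second after the job is handed in, with the robot touching nothing.
It also fails if it takes over 58 s, if anything falls off the work surface, if the arm or the gripper's body presses on something with over 40 N, if the wrist force passes 120 N, or if a joint passes its speed limit or range.

## Working session

There is one attempt and no reset: what is moved stays moved. The work goes in short steps, Python scripts to look and compute and a shell command to move; the robot and the scene stay as the last step left them, time stands still between calls to the robot, and variables do not carry over. Pictures are saved under pics/ and viewed, at most 10 in all, crops included, and the job is handed in when it is done.

```bash
mkdir -p pics; cat > h.py <<'E'
import numpy as np,cv2
from rig import r
def K(n):
    c=r.calibration(n);f=240/np.tan(np.radians(c["fovy"])/2)
    return np.array([[f,0,c["cx"]],[0,f,c["cy"]],[0,0,1]]),np.array(c["dist"],float),np.array(c["cam_to_world"])
def ray(n,px,z):
    k,d,T=K(n);u=cv2.undistortPoints(np.array(px,float).reshape(-1,1,2),k,d).reshape(-1,2)
    v=np.c_[u[:,0],-u[:,1],-np.ones(len(u))]@T[:3,:3].T;o=T[:3,3]
    return o+v*((z-o[2])/v[:,2])[:,None]
def shot(n,f):
    im=r.capture(n);cv2.imwrite(f,im[:,:,::-1]);return im
E
python3 - <<'E'
from h import *
for n in("scene","top"):
    shot(n,f"pics/{n}0.png");print(n,K(n)[2].round(2).tolist(),K(n)[1])
s=r.sense();print(s["t"],s["eef_pos"],np.round(s["ee_rot"],3),s["opening"])
E
```

```text
scene [[0.41, -0.57, 0.71, 1488.18], [0.91, 0.25, -0.33, -437.7], [0.01, 0.78, 0.62, 893.86], [0.0, 0.0, 0.0, 1.0]] [-0.01630286  0.          0.          0.          0.        ]
top [[0.03, 0.98, -0.21, 291.96], [-1.0, 0.03, -0.0, -2.56], [0.0, 0.21, 0.98, 1281.21], [0.0, 0.0, 0.0, 1.0]] [-0.0768001  0.         0.         0.         0.       ]
0.1 [197.61504915 592.62319382 247.72322964] [[-0.949  0.316 -0.   ]
 [ 0.316  0.949 -0.001]
 [-0.    -0.001 -1.   ]] 85.27910897513983
```

View pics/top0.png

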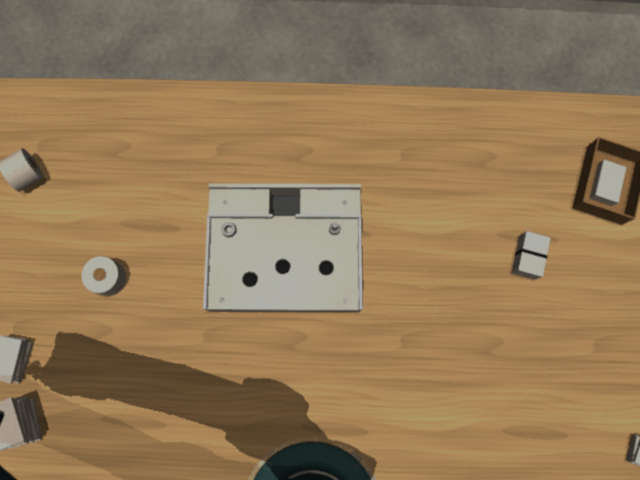

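View pics/scene0.png

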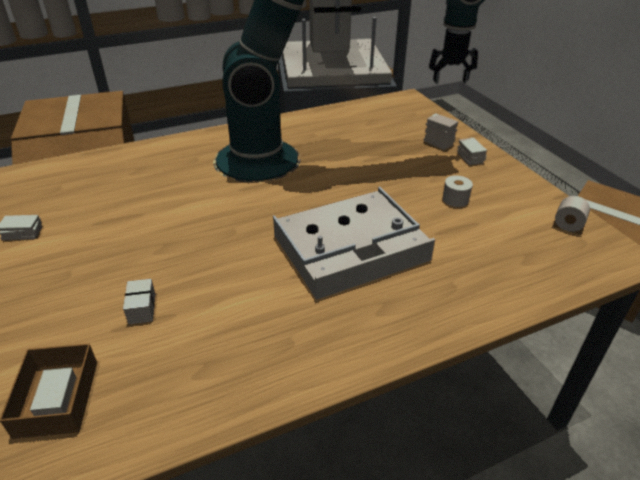

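The top view shows discs at about (250,279), (283,266) and (326,268), with the gap near (286,217). The nut is at (229,230) and the drill bit at (335,229). Next I measure them.

```bash
cat >> h.py <<'E'
def discs(im,n="top",box=(205,190,365,312),z=65):
    x0,y0,x1,y1=box;g=im.max(2)[y0:y1,x0:x1]
    m=(g<70).astype(np.uint8);_,_,st,c=cv2.connectedComponentsWithStats(m)
    o=[(s[4],s[2],s[3],p+[x0,y0]) for s,p in zip(st[1:],c[1:]) if 40<s[4]]
    return [(int(a),int(w),int(h),p.round(1),ray(n,[p],z)[0].round(1)) for a,w,h,p in o]
E
python3 - <<'E'
from h import *
im=cv2.imread("pics/top0.png")[:,:,::-1]
for d in discs(im): print(d)
w=(im.min(2)>100)&(im.max(2).astype(int)-im.min(2)<40)
m=np.zeros(w.shape,np.uint8);m[170:325,190:380]=w[170:325,190:380]
cs,_=cv2.findContours(cv2.morphologyEx(m,cv2.MORPH_CLOSE,np.ones((7,7))),0,1);c=max(cs,key=cv2.contourArea)
b=cv2.boxPoints(cv2.minAreaRect(c));print(b);P=ray("top",b,60);print(P.round(1))
# fence row: dark line scan at columns
for col in(245,260,315,325):print(col,im[208:226,col].max(1).tolist())
# slot edges
print(im[203,262:308].max(1).tolist()); print(im[180:224,286].max(1).tolist())
cv2.imwrite("pics/c0.png",cv2.resize(im[175:320,195:375,::-1],None,fx=4.4,fy=4,interpolation=2)[:600,:800])
E
```

```text
(711, 29, 25, array([283.9, 201.8]), array([636.6,  77.4,  65. ]))
(148, 14, 13, array([282.4, 266.1]), array([496.2,  74.9,  65. ]))
(146, 14, 14, array([325.7, 267.3]), array([496.3, -16.4,  65. ]))
(153, 14, 13, array([249.5, 278.9]), array([466.9, 142.5,  65. ]))
[[203. 184.]
 [362. 184.]
 [362. 309.]
 [203. 309.]]
[[673.2 256.4  60. ]
 [683.4 -90.6  60. ]
 [411.4 -94.3  60. ]
 [401.2 237.1  60. ]]
245 [175, 174, 175, 175, 175, 174, 172, 165, 132, 99, 128, 163, 174, 176, 175, 175, 174, 175]
260 [175, 175, 175, 175, 175, 175, 173, 166, 132, 99, 130, 164, 175, 174, 175, 175, 174, 175]
315 [175, 175, 175, 175, 175, 174, 173, 169, 145, 101, 108, 155, 175, 175, 174, 174, 175, 175]
325 [175, 175, 175, 175, 175, 175, 172, 168, 145, 104, 117, 158, 174, 176, 175, 175, 175, 175]
[175, 174, 175, 175, 175, 176, 162, 94, 47, 37, 43, 63, 68, 67, 67, 66, 66, 67, 66, 67, 66, 66, 67, 67, 66, 67, 66, 67, 66, 66, 67, 67, 66, 66, 67, 66, 64, 88, 144, 172, 175, 175, 175, 175, 175, 175]
[172, 171, 169, 170, 173, 176, 167, 121, 76, 66, 67, 67, 66, 67, 67, 61, 58, 63, 66, 66, 66, 67, 66, 66, 67, 66, 64, 65, 65, 64, 64, 65, 65, 66, 62, 89, 151, 174, 175, 175, 175, 175, 175, 175]
```

View pics/c0.png

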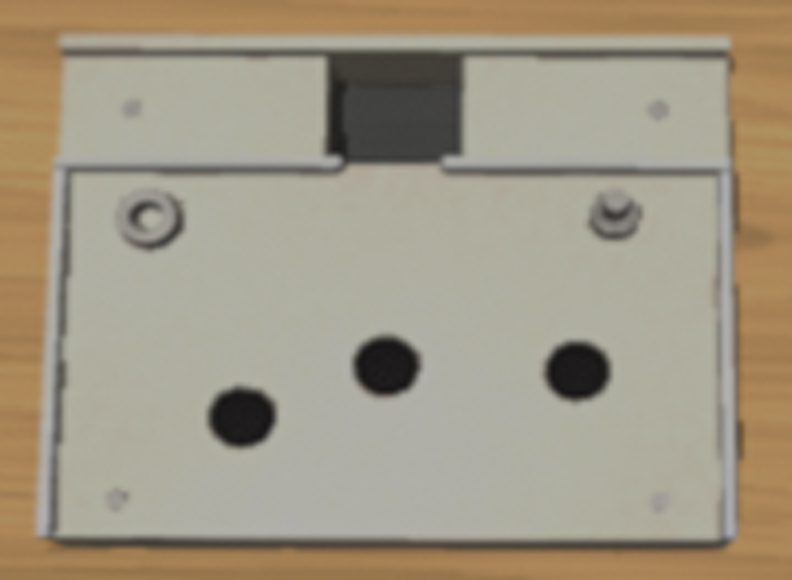

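The crop shows the gap ends at about crop (343,164) and (443,164). The slot's sides are at crop x = 328 and 462, and the bed's front corners at about (40,540) and (735,540).

```bash
python3 - <<'E'
from h import *
f=lambda x,y:(195+x/4.4-.4,175+y/4-.4)
print("fence ends z69",ray("top",[f(343,161),f(443,161)],69).round(1).tolist())
print("slot sides z55",ray("top",[f(328,110),f(462,110)],55).round(1).tolist())
print("slot near edge/bed",ray("top",[f(393,164)],55).round(1).tolist())
fl=ray("top",[(245,217),(325,217.3)],55);print("fence foot",fl.round(1).tolist())
fr=ray("top",[f(47,540),f(733,540)],55);print("front",fr.round(1).tolist())
print("rim tops left",ray("top",[f(63,168),f(45,530)],67).round(1).tolist(),"right",ray("top",[f(727,168),f(732,530)],67).round(1).tolist())
print("nut",ray("top",[f(150,217)],75),"bit foot",ray("top",[f(614,222)],63))
# scene check of discs
im=cv2.imread("pics/scene0.png")[:,:,::-1]
for d in discs(im,"scene",(290,195,385,240)):print(d)
E
```

```text
fence ends z69 [[605.7, 100.3, 69.0], [607.2, 51.7, 69.0]]
slot sides z55 [[637.7, 110.2, 55.0], [639.7, 44.1, 55.0]]
slot near edge/bed [[608.4, 76.8, 55.0]]
fence foot [[602.8, 160.8, 55.0], [607.3, -12.0, 55.0]]
front [[400.6, 233.2, 55.0], [410.6, -93.0, 55.0]]
rim tops left [[598.4, 236.8, 67.0], [404.6, 232.1, 67.0]] right [[608.0, -86.4, 67.0], [414.6, -91.6, 67.0]]
nut [[570.84050979 191.32357527  75.        ]] bit foot [[577.63871854 -32.24100473  63.        ]]
(70, 10, 9, array([361.4, 208.2]), array([473.8, 143.2,  65. ]))
(76, 10, 9, array([343.6, 220.1]), array([502.6,  75.1,  65. ]))
(85, 11, 9, array([311.9, 228.9]), array([503.4, -16.3,  65. ]))
```

```bash
python3 -m crank '[[0.14,-1,-1,0,0,0,0],[0.14,-1,-1,0,0,0,0],[0.14,-1,-1,0,0,0,0],[0.14,-1,-1,0,0,0,0],[0.14,-1,-1,0,0,0,0],[0.14,-1,-1,0,0,0,0],[0.14,-1,-1,0,0,0,0],[0.14,-1,-1,0,0,0,0],[0.14,-1,-1,0,0,0,0],[0.14,-1,-1,0,0,0,0],[0.14,-1,-1,0,0,0,0],[0.14,-1,-1,0,0,0,0],[0.14,-1,-1,0,0,0,0],[0.14,-1,-1,0,0,0,0],[0.14,-1,-1,0,0,0,0],[0.14,-1,-1,0,0,0,0],[0.14,-1,-1,0,0,0,0],[0.14,-1,-1,0,0,0,0],[0.14,-1,-1,0,0,0,0],[0.14,-1,-1,0,0,0,0]]' 30
python3 -m crank '[[0.14,0,0,0,0,0,-1],[0.14,0,0,0,0,0,-1],[0.14,0,0,0,0,0,-1],[0.14,0,0,0,0,0,-1],[0.14,0,0,0,0,0,-1],[0.14,0,0,0,0,0,0],[0.14,0,0,0,0,0,0]]'
```

```text
t: 2.6
eef_pos: [450.8, 86.0, 248.2]
ee_rot: [[-0.949, 0.316, -0.0], [0.316, 0.949, -0.0], [0.0, -0.0, -1.0]]
force: [0.9, 0.3, 0.0]
opening: 11.7
gripper_force: 0.0
t: 3.48
eef_pos: [450.5, 86.9, 248.2]
ee_rot: [[-1.0, -0.026, -0.0], [-0.026, 1.0, -0.0], [0.0, -0.0, -1.0]]
force: [-0.4, -0.3, -0.5]
opening: 12.0
gripper_force: 0.0
```

```bash
python3 -m crank '[[0.14,0,-0.7,0.5,0,0,0],[0.14,0,0,1,0,0,0],[0.14,0,0,1,0,0,0],[0.14,0,0,1,0,0,0],[0.14,0,0,1,0,0,0],[0.14,0,0,1,0,0,0],[0.14,0,0,1,0,0,0],[0.14,0,0,1,0,0,0],[0.14,0,0,0.7,0,0,0],[0.14,0,0,0.2,0,0,0],[0.14,0,0,0.1,0,0,0],[0.14,0,0,0,0,0,0],[0.14,0,0,0,0,0,0]]'
python3 - <<'E'
from h import *
shot("scene","pics/s1.png");im=cv2.imread("pics/s1.png")
cv2.imwrite("pics/s1c.png",cv2.resize(im[140:300,260:450],None,fx=4,fy=3.7,interpolation=2))
E
```

```text
t: 5.1
eef_pos: [451.2, 73.0, 78.7]
ee_rot: [[-1.0, -0.027, 0.001], [-0.027, 1.0, 0.0], [-0.001, 0.0, -1.0]]
force: [-0.2, -0.1, -0.1]
opening: 12.0
gripper_force: 0.0
```

View pics/s1c.png

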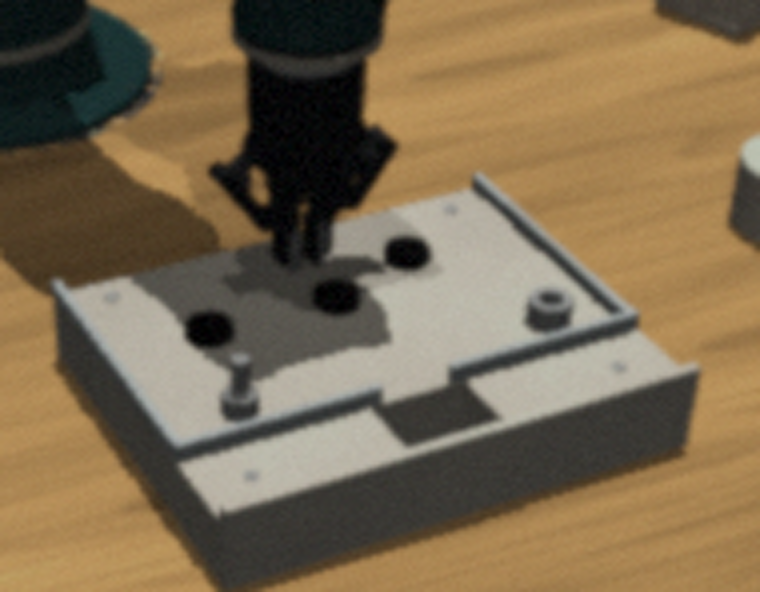

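The fingers stand just behind the middle disc, at crop (300,255) versus the disc at (335,295). The fence gap is clear ahead.

```bash
python3 -m crank '[[0.14,0,0,0.2,0,0,0],[0.14,-0.3,0,0,0,0,0],[0.14,-0.3,0,0,0,0,0],[0.14,-0.3,0,0,0,0,0],[0.14,-0.3,0,0,0,0,0],[0.14,-0.4,0,0,0,0,0],[0.14,-0.4,0,0,0,0,0],[0.14,-0.4,0,0,0,0,0],[0.14,-0.4,0,0,0,0,0],[0.14,-0.4,0,0,0,0,0],[0.14,-0.4,0,0,0,0,0],[0.14,-0.4,0,0,0,0,0],[0.14,-0.4,0,0,0,0,0],[0.14,-0.4,0,0,0,0,0],[0.14,-0.4,0,0,0,0,0],[0.14,-0.4,0,0,0,0,0]]'
python3 - <<'E'
from h import *
shot("scene","pics/s2.png");im=cv2.imread("pics/s2.png")
cv2.imwrite("pics/s2c.png",cv2.resize(im[140:300,260:450],None,fx=4,fy=3.7,interpolation=2))
E
```

```text
t: 7.15
eef_pos: [563.5, 76.0, 74.3]
ee_rot: [[-1.0, -0.027, 0.0], [-0.027, 1.0, -0.0], [-0.0, -0.0, -1.0]]
force: [-1.3, -0.3, -0.2]
opening: 11.6
gripper_force: 0.1
```

View pics/s2c.png

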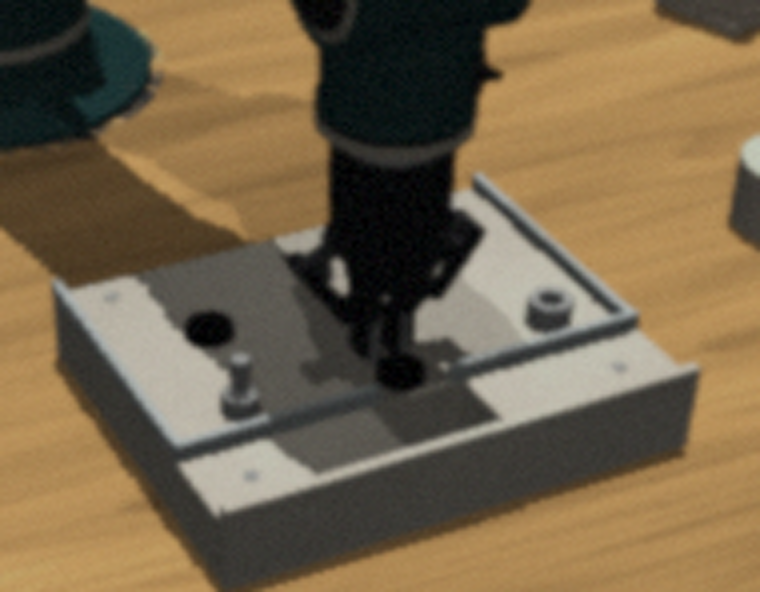

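The disc is cradled at crop (400,372), right at the gap mouth and centred. I push on slowly.

```bash
python3 -m crank '[[0.14,-0.3,-0.03,0,0,0,0],[0.14,-0.3,-0.03,0,0,0,0],[0.14,-0.3,0,0,0,0,0],[0.14,-0.3,0,0,0,0,0],[0.14,-0.2,0,0,0,0,0],[0.14,0,0,0,0,0,0],[0.14,0,0,0,0,0,0]]'
python3 -m crank '[[0.14,1,0,0,0,0,0],[0.14,1,0,0,0,0,0],[0.14,1,0,-1,0,0,0],[0.14,1,0,-1,0,0,0],[0.14,1,0,-1,0,0,0],[0.14,1,0,0,0,0,0],[0.14,1,0,0,0,0,0],[0.14,0,0,0,0,0,0]]'
python3 - <<'E'
from h import *
im=shot("top","pics/t2.png")
for d in discs(im,box=(205,225,365,312)): print(d)
cv2.imwrite("pics/t2c.png",cv2.resize(im[175:320,195:375,::-1],None,fx=4.4,fy=4,interpolation=2))
E
```

```text
t: 8.07
eef_pos: [590.8, 75.5, 74.3]
ee_rot: [[-1.0, -0.027, -0.0], [-0.027, 1.0, -0.0], [0.0, -0.0, -1.0]]
force: [-0.4, -0.9, 1.3]
opening: 11.5
gripper_force: 0.0
t: 9.07
eef_pos: [450.0, 71.8, 134.5]
ee_rot: [[-1.0, -0.028, -0.0], [-0.028, 1.0, 0.0], [0.0, 0.0, -1.0]]
force: [-0.1, -0.2, -0.5]
opening: 12.0
gripper_force: 0.0
(6319, 117, 87, array([270. , 270.1]), array([486.9, 100.5,  65. ]))
(172, 15, 15, array([325.7, 267.4]), array([496.1, -16.3,  65. ]))
```

View pics/t2c.png

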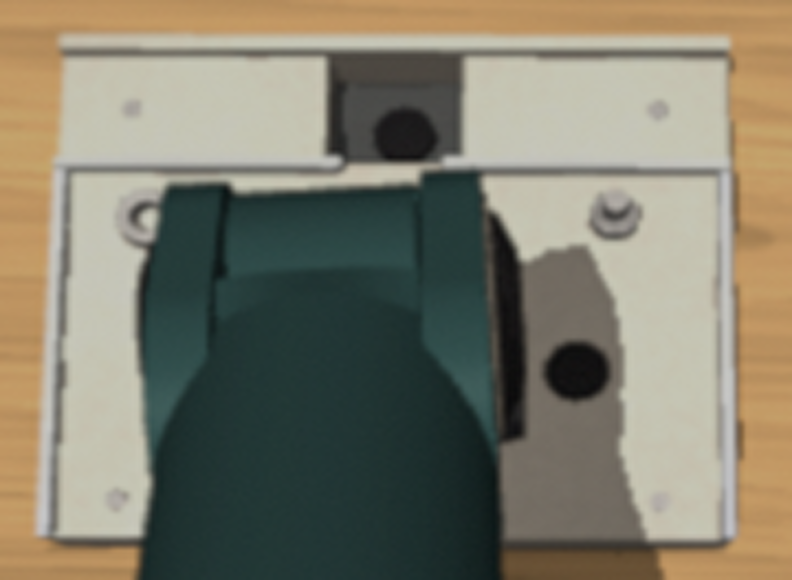

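Disc B lies in the slot at crop (405,133). The right disc hasn't moved, at (577,370). I do that one next: a diagonal sweep at 60° to the tray axis, then straight through.

```bash
python3 -m crank '[[0.14,-0.17,-0.9,0,0,0,0],[0.14,-0.17,-0.9,0,0,0,0],[0.14,-0.17,-0.9,0,0,0,0],[0.14,-0.17,-0.9,0,0,0,0],[0.14,-0.17,-0.9,0,0,0,0],[0.14,-0.17,-0.9,0,0,0,0],[0.14,-0.16,-0.9,0,0,0,0]]'
python3 -m crank '[[0.14,0,0,0,0,0,-1],[0.14,0,0,0,0,0,-1],[0.14,0,0,0,0,0,-1],[0.14,0,0,0,0,0,-1],[0.14,0,0,0,0,0,-1],[0.14,0,0,0,0,0,-1],[0.14,0,0,0,0,0,-1],[0.14,0,0,0,0,0,-1],[0.14,0,0,0,0,0,-1],[0.14,0,0,0,0,0,-1],[0.14,0,0,0,0,0,-1],[0.14,0,0,0,0,0,-1],[0.14,0,0,0,0,0,-1],[0.14,0,0,0,0,0,-1],[0.14,0,0,0,0,0,-1],[0.14,0,0,0,0,0,0]]'
python3 - <<'E'
from h import *
im=shot("scene","pics/s3.png")
cv2.imwrite("pics/s3c.png",cv2.resize(im[140:300,260:450,::-1],None,fx=4,fy=3.7,interpolation=2))
s=r.sense();print(np.round(s["joint_pos"],2))
R=np.array(s["ee_rot"]);C=np.array([497,-16.4]);v=np.r_[C-s["eef_pos"][:2],0]
print("disc C in tool axes",(R.T@v).round(1))
E
```

```text
t: 10.0
eef_pos: [478.9, -54.4, 134.3]
ee_rot: [[-1.0, -0.027, 0.0], [-0.027, 1.0, -0.0], [-0.0, -0.0, -1.0]]
force: [0.0, 0.4, -0.1]
opening: 12.2
gripper_force: 0.0
t: 12.0
eef_pos: [478.6, -53.8, 134.3]
ee_rot: [[-0.477, -0.879, 0.0], [-0.879, 0.477, -0.0], [-0.0, -0.0, -1.0]]
force: [0.0, -0.5, -0.3]
opening: 11.7
gripper_force: 0.0
[-0.09  0.32  0.16  2.07 -0.07  0.76  2.76]
disc C in tool axes [-41.7   1.6  -0. ]
```

```bash
python3 -m crank '[[0.14,0,0,1,0,0,0],[0.14,0,0,1,0,0,0],[0.14,0,0,0.7,0,0,0],[0.14,0,0,0.3,0,0,0],[0.14,-0.35,0,0,0,0,0],[0.14,-0.35,0,0,0,0,0],[0.14,-0.35,0,0,0,0,0],[0.14,-0.35,0,0,0,0,0],[0.14,-0.4,0,0,0,0,0],[0.14,-0.4,0,0,0,0,0],[0.14,-0.4,0,0,0,0,0],[0.14,-0.4,0,0,0,0,0],[0.14,-0.4,0,0,0,0,0],[0.14,-0.4,0,0,0,0,0],[0.14,-0.4,0,0,0,0,0],[0.14,-0.4,0,0,0,0,0],[0.14,-0.4,0,0,0,0,0],[0.14,-0.4,0,0,0,0,0],[0.14,-0.3,0,0,0,0,0],[0.14,-0.25,0,0,0,0,0]]'
python3 - <<'E'
from h import *
im=shot("scene","pics/s4.png")
cv2.imwrite("pics/s4c.png",cv2.resize(im[140:300,260:450,::-1],None,fx=4,fy=3.7,interpolation=2))
s=r.sense();print(np.round(s["joint_pos"],2))
E
```

```text
t: 14.55
eef_pos: [534.9, 51.4, 74.3]
ee_rot: [[-0.476, -0.879, -0.0], [-0.879, 0.476, -0.0], [0.0, -0.0, -1.0]]
force: [-0.0, -0.6, -0.4]
opening: 11.9
gripper_force: 0.2
[-0.25  0.5   0.11  1.96 -0.09  0.68  2.57]
```

View pics/s4c.png

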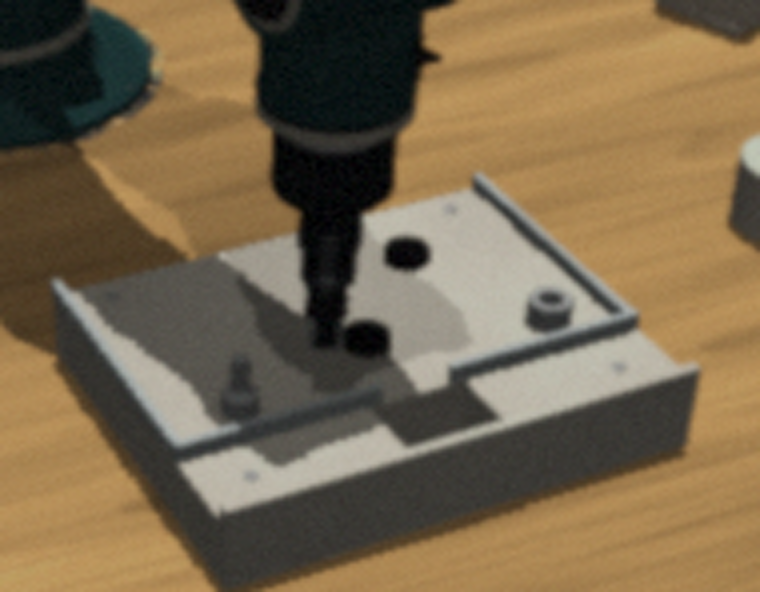

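Disc C sits at crop (366,338), on the gap axis about 60 mm before the fence. I measure it, back off, lift and square up.

```bash
python3 -m crank '[[0.14,0.5,0,0,0,0,0],[0.14,0.5,0,0,0,0,0],[0.14,0,0,-1,0,0,0],[0.14,0,0,-1,0,0,0],[0.14,0,0,0,0,0,1],[0.14,0,0,0,0,0,1],[0.14,0,0,0,0,0,1],[0.14,0,0,0,0,0,1],[0.14,0,0,0,0,0,1],[0.14,0,0,0,0,0,1],[0.14,0,0,0,0,0,1],[0.14,0,0,0,0,0,1],[0.14,0,0,0,0,0,1],[0.14,0,0,0,0,0,1],[0.14,0,0,0,0,0,1],[0.14,0,0,0,0,0,1],[0.14,0,0,0,0,0,1],[0.14,0,0,0,0,0,1],[0.14,0,0,0,0,0,1],[0.14,0,0,0,0,0,0]]'
python3 -m crank '[[0.14,0.37,1,0,0,0,0],[0.14,0.37,1,0,0,0,0],[0.14,0,0,0,0,0,0]]'
python3 - <<'E'
from h import *
im=shot("scene","pics/s5.png")
for d in discs(im,"scene",(335,195,385,245)):print(d)
s=r.sense();p=np.array(s["eef_pos"])-[606.5,76,0];print("tray tcp",p[0]+.027*p[1],p[1]-.027*p[0],p[2])
E
```

```text
t: 17.1
eef_pos: [524.9, 32.7, 114.3]
ee_rot: [[-1.0, -0.027, -0.0], [-0.027, 1.0, -0.0], [0.0, -0.0, -1.0]]
force: [-0.3, 0.3, -0.1]
opening: 12.0
gripper_force: 0.0
t: 17.48
eef_pos: [508.8, 73.9, 114.3]
ee_rot: [[-1.0, -0.031, -0.0], [-0.031, 1.0, 0.0], [0.0, 0.0, -1.0]]
force: [0.0, -0.5, 0.2]
opening: 11.6
gripper_force: 0.0
(285, 25, 19, array([344.7, 202.1]), array([429.6, 114.4,  65. ]))
(79, 11, 9, array([361.2, 208.2]), array([473.5, 142.8,  65. ]))
(332, 29, 22, array([346.9, 227.1]), array([533.2,  69.5,  65. ]))
tray tcp -97.41081631445807 -0.43995649371911005 114.40483567876188
```

```bash
python3 -m crank '[[0.14,0,0,1,0,0,0],[0.14,0,0,0.7,0,0,0],[0.14,0,0,0.3,0,0,0],[0.14,-0.3,0,0,0,0,0],[0.14,-0.3,0,0,0,0,0],[0.14,-0.4,0,0,0,0,0],[0.14,-0.4,0,0,0,0,0],[0.14,-0.4,0,0,0,0,0],[0.14,-0.4,0,0,0,0,0],[0.14,-0.4,0,0,0,0,0],[0.14,-0.3,0,0,0,0,0],[0.14,-0.3,0,0,0,0,0],[0.14,-0.3,0,0,0,0,0],[0.14,-0.3,0,0,0,0,0],[0.14,-0.3,0,0,0,0,0],[0.14,0,0,0,0,0,0],[0.14,0,0,0,0,0,0]]'
python3 -m crank '[[0.14,1,0,0,0,0,0],[0.14,1,0,0,0,0,0],[0.14,1,0,-1,0,0,0],[0.14,1,0,-1,0,0,0],[0.14,1,0,-1,0,0,0],[0.14,1,0,0,0,0,0],[0.14,1,0,0,0,0,0],[0.14,0,0,0,0,0,0]]'
python3 - <<'E'
from h import *
im=shot("top","pics/t6.png");j=shot("scene","pics/s6.png")
a=cv2.resize(im[175:320,195:375],(400,330));b=cv2.resize(j[140:300,260:450],(400,330))
cv2.imwrite("pics/c6.png",np.hstack([a,b])[:,:,::-1])
E
```

```text
t: 19.65
eef_pos: [591.2, 75.2, 74.2]
ee_rot: [[-1.0, -0.027, -0.0], [-0.027, 1.0, -0.0], [0.0, -0.0, -1.0]]
force: [-0.0, -0.1, -1.7]
opening: 12.1
gripper_force: 0.0
t: 20.65
eef_pos: [450.3, 71.6, 134.5]
ee_rot: [[-1.0, -0.028, -0.0], [-0.028, 1.0, 0.0], [0.0, 0.0, -1.0]]
force: [-0.0, -0.2, -0.4]
opening: 12.0
gripper_force: 0.0
```

View pics/c6.png

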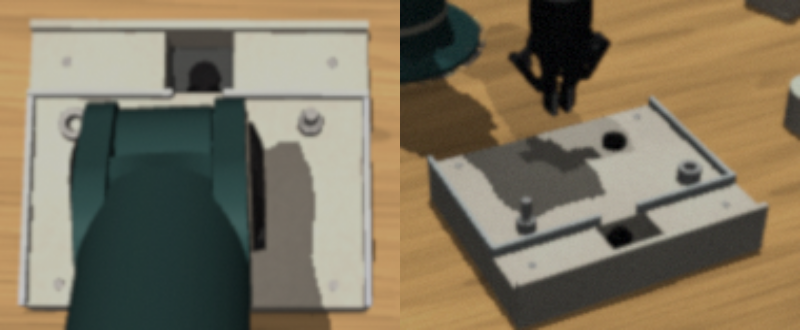

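Both dropped discs are in the slot, and the bit and nut are where they stood. The third disc is still at its place, at scene crop (614,140). I position behind it and turn −44°.

```bash
python3 -m crank '[[0.14,0.1,1,0,0,0,0],[0.14,0.1,1,0,0,0,0],[0.14,0.1,1,0,0,0,0],[0.14,0.1,1,0,0,0,0],[0.14,0.1,1,0,0,0,0],[0.14,0,0,0,0,0,1],[0.14,0,0,0,0,0,1],[0.14,0,0,0,0,0,1],[0.14,0,0,0,0,0,1],[0.14,0,0,0,0,0,1],[0.14,0,0,0,0,0,1],[0.14,0,0,0,0,0,1],[0.14,0,0,0,0,0,1],[0.14,0,0,0,0,0,1],[0.14,0,0,0,0,0,1],[0.14,0,0,0,0,0,1],[0.14,0,0,0,0,0,0]]'
python3 - <<'E'
from h import *
s=r.sense();R=np.array(s["ee_rot"]);v=np.r_[np.array([468,142.5])-s["eef_pos"][:2],0]
print("disc A in tool axes",(R.T@v).round(1),np.round(s["joint_pos"],2))
# triangulate upper disc in slot: dark blob centres in both views
t=cv2.imread("pics/t6.png");q=cv2.imread("pics/s6.png")
for n,im,(x0,y0,x1,y1) in(("top",t,(270,190,300,216)),("scene",q,(350,242,385,268))):
    m=(im.max(2)[y0:y1,x0:x1]<45).astype(np.uint8);_,_,st,c=cv2.connectedComponentsWithStats(m)
    i=1+st[1:,4].argmax();p=c[i]+[x0,y0];print(n,st[i],p.round(1),[ray(n,[p],z)[0].round(1).tolist() for z in(15,25,35,65)])
E
```

```text
t: 22.88
eef_pos: [439.1, 171.2, 134.2]
ee_rot: [[-0.738, 0.675, 0.0], [0.675, 0.738, -0.0], [-0.0, -0.0, -1.0]]
force: [0.0, 0.7, 0.4]
opening: 12.1
gripper_force: 0.0
disc A in tool axes [-40.7  -1.7   0. ] [-0.87  0.33  0.51  2.1  -0.23  0.76  0.61]
top [  9  12  15  13 156] [286.4 208.9] [[634.4, 74.5, 15.0], [631.7, 73.9, 25.0], [629.0, 73.3, 35.0], [620.9, 71.4, 65.0]]
scene [ 8  7 13 11 98] [364.  253.9] [[595.3, 89.7, 15.0], [605.5, 83.7, 25.0], [615.6, 77.7, 35.0], [646.1, 59.7, 65.0]]
```

```bash
python3 -m crank '[[0.14,0,-0.08,1,0,0,0],[0.14,0,0,1,0,0,0],[0.14,0,0,0.7,0,0,0],[0.14,0,0,0.3,0,0,0],[0.14,-0.35,0,0,0,0,0],[0.14,-0.35,0,0,0,0,0],[0.14,-0.35,0,0,0,0,0],[0.14,-0.35,0,0,0,0,0],[0.14,-0.4,0,0,0,0,0],[0.14,-0.4,0,0,0,0,0],[0.14,-0.4,0,0,0,0,0],[0.14,-0.4,0,0,0,0,0],[0.14,-0.4,0,0,0,0,0],[0.14,-0.4,0,0,0,0,0],[0.14,-0.4,0,0,0,0,0],[0.14,-0.4,0,0,0,0,0],[0.14,-0.4,0,0,0,0,0],[0.14,-0.4,0,0,0,0,0],[0.14,-0.2,0,0,0,0,0],[0.14,-0.2,0,0,0,0,0]]'
python3 -m crank '[[0.14,0.5,0,0,0,0,0],[0.14,0.5,0,0,0,0,0],[0.14,0,0,-1,0,0,0],[0.14,0,0,-1,0,0,0],[0.14,0,0,0,0,0,-1],[0.14,0,0,0,0,0,-1],[0.14,0,0,0,0,0,-1],[0.14,0,0,0,0,0,-1],[0.14,0,0,0,0,0,-1],[0.14,0,0,0,0,0,-1],[0.14,0,0,0,0,0,-1],[0.14,0,0,0,0,0,-1],[0.14,0,0,0,0,0,-1],[0.14,0,0,0,0,0,-1],[0.14,0,0,0,0,0,-1],[0.14,0,0,0,0,0,0]]'
python3 - <<'E'
from h import *
im=shot("top","pics/t7.png");j=shot("scene","pics/s7.png")
a=cv2.resize(im[180:225,260:310],(400,360),interpolation=2);b=cv2.resize(j[190:280,310:410],(400,360),interpolation=2)
cv2.imwrite("pics/c7.png",np.hstack([a,b])[:,:,::-1])
s=r.sense();p=np.array(s["eef_pos"])-[606.5,76,0];print("tray tcp",p[0]+.027*p[1],p[1]-.027*p[0],p[2])
E
```

```text
t: 25.38
eef_pos: [523.2, 91.6, 74.3]
ee_rot: [[-0.738, 0.675, -0.0], [0.675, 0.738, -0.0], [0.0, -0.0, -1.0]]
force: [-0.9, 0.3, 0.6]
opening: 11.9
gripper_force: 0.2
t: 27.38
eef_pos: [507.8, 105.8, 114.3]
ee_rot: [[-1.0, -0.028, -0.0], [-0.028, 1.0, 0.0], [0.0, 0.0, -1.0]]
force: [0.0, 0.2, -0.1]
opening: 12.2
gripper_force: 0.0
tray tcp -97.61788388848359 32.26399164197825 114.349000969349
```

View pics/c7.png

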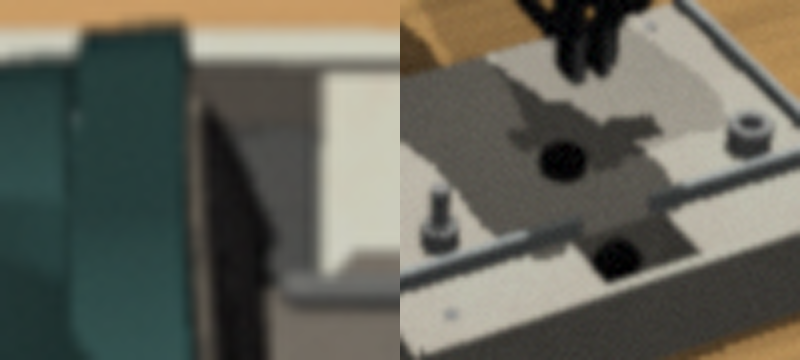

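The third disc is at right-hand crop (563,160), on the gap axis. The second lies down in the slot at (617,258). Final push.

```bash
python3 -m crank '[[0.14,0.25,-0.8,0,0,0,0],[0.14,0,-0.8,0,0,0,0],[0.14,0,0,1,0,0,0],[0.14,0,0,0.7,0,0,0],[0.14,0,0,0.3,0,0,0],[0.14,-0.3,0,0,0,0,0],[0.14,-0.3,0,0,0,0,0],[0.14,-0.4,0,0,0,0,0],[0.14,-0.4,0,0,0,0,0],[0.14,-0.4,0,0,0,0,0],[0.14,-0.4,0,0,0,0,0],[0.14,-0.4,0,0,0,0,0],[0.14,-0.4,0,0,0,0,0],[0.14,-0.3,0,0,0,0,0],[0.14,-0.3,0,0,0,0,0],[0.14,-0.3,0,0,0,0,0],[0.14,-0.3,0,0,0,0,0],[0.14,-0.3,0,0,0,0,0],[0.14,0,0,0,0,0,0],[0.14,0,0,0,0,0,0]]'
python3 -m crank '[[0.14,1,0,0,0,0,0],[0.14,1,0,0,0,0,0],[0.14,1,0,-1,0,0,0],[0.14,1,0,-1,0,0,0],[0.14,1,0,-1,0,0,0],[0.14,1,0,-1,0,0,0],[0.14,1,0,-1,0,0,0],[0.14,0,0,0,0,0,0],[0.14,0,0,0,0,0,0]]'
python3 - <<'E'
from h import *
im=shot("top","pics/t8.png");j=shot("scene","pics/s8.png")
a=cv2.resize(im[175:320,195:375],(400,360),interpolation=2);b=cv2.resize(j[180:290,270:440],(400,360),interpolation=2)
cv2.imwrite("pics/c8.png",np.hstack([a,b])[:,:,::-1])
E
```

```text
t: 29.98
eef_pos: [594.1, 75.5, 74.3]
ee_rot: [[-1.0, -0.027, -0.0], [-0.027, 1.0, -0.0], [0.0, -0.0, -1.0]]
force: [-0.0, -0.0, -0.7]
opening: 12.3
gripper_force: 0.0
t: 31.1
eef_pos: [454.5, 71.8, 174.1]
ee_rot: [[-1.0, -0.028, 0.0], [-0.028, 1.0, 0.0], [-0.0, 0.0, -1.0]]
force: [1.3, 0.0, -1.0]
opening: 11.6
gripper_force: 0.0
```

View pics/c8.png

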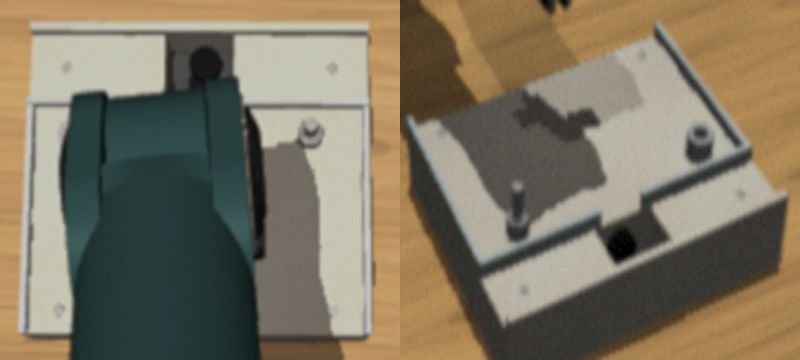

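The bed is empty and the third disc is in the slot, at left crop (205,65) and right crop (621,243). The bit and nut are unmoved and the gripper is clear.

```bash
python3 -c "
from rig import r;print(r.hand_in())"
```

```text
the job is handed in; nothing more can be done
None
```

I swept all three discs through the gap one at a time and handed the job in at about 31 s; the last pictures show the bed empty, the discs down in the slot and the drill bit and locking nut unmoved, and the arm never went near the label roll or card stack.

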